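# Put the worktop things back on their own wooden holders

### The arm

A 6-joint arm with a two-finger parallel gripper is mounted at the origin on a cart in front of the work surface, level with it; the furniture and walls round the work are solid. World frame = base frame: x ahead of the robot, y to its left, z up, the work surface at z = 0. Lengths are in m, angles in rad, forces in N, time in s.
With the tool pointing down it reaches from about 0.3 to 0.85 m from the base axis. Payload 5.4 kg.
Tool frame: the origin (TCP) lies at the very end of the fingers, on their centre line; the grasp point (between the pads) lies 19 mm behind it; z points along the fingers, y is the line along which they close (so a half turn about z gives the same grasp; the last joint's range is limited). The gripper opens to 85 mm and grips with 20 to 120 N. Pads are 22 mm wide; open, the fingers measure 114 mm over their backs; the gripper's body (76 mm by 85 mm) begins 54 mm behind the grasp point. The pads swing forward as they close: fully open they stand 13 mm farther back than shut.
Start: joints at [-1.475, 0.158, 1.597, -0, 1.386, -0.21], TCP at [0.173, -0.548, 0.231] pointing down, gripper open.
Joint ranges: [-2.91, 2.91], [-0.94, 2.29], [0.18, 2.7], [-1.29, 4.43], [0.17, 2.64], [-3, 3]. Speed limits (rad/s): [2.57, 2.57, 3.14, 3.14, 3.14, 3.14].

### API

Orientations are given as a unit quaternion [x, y, z, w].
In Python, from cell import robot gives the robot as it stands. The module is installed in compiled form; this text tells all that it offers.
- The arm moves only by the tool apply_moves, never from a script. Its argument "targets" is a list of rows, each a list of 2 entries, a list of its own where there are three numbers: the shift along the tool's x, y, z in mm, then the turn, a rotation vector about the tool's x, y, z in rad. In form: [[[tx, ty, tz], [wx, wy, wz]], ...]. A call has 1 to 12 rows; each row is the pose to reach, as a shift and turn from the pose commanded when the call began, along the tool's axes at that moment; what a row does not reach only later rows make up. A row lasts 1/12 s, in which the tool goes at most 41.7 mm and 7.16 degrees, less where a joint would pass 70% of its speed; a pose out of reach is approached as far as the arm can. A call with a gripper value outside its range is refused whole. "gripper" is the closure, from 0 (fully open) to 1 (shut), set as the call begins (left out, the last holds). The fingers move at their own pace and stop on an object; "force" is the grip in N (left out, the last holds). Time passes only in rows, so rows that repeat a pose let the fingers close. It gives the time, the measured TCP pose, the force, the opening and the grip force at its end, in the units of the state.
- robot.sense(): the state, without advancing time (a new reading comes with each control period).
- robot.read_camera(name): name is "side" or "top"; returns a dict with "pixels" (384x512x3 uint8, blue, green, red), "camera_matrix" (3x3 intrinsics, pixels), "cam_to_world" (4x4, takes a point from camera to world coordinates). Camera axes: x right, y down, z forward; pixel columns grow to the right and rows downward; lengths in m; the calibration is good to about 2 mm. A picture is of the moment at which its call begins. There is no depth.
- robot.close_job(): hands the job in; it is judged then, once.
The state is a dict: "time_s": time; "joint_positions": joint angles; "dq": joint speeds; "joint_efforts": joint torques, N m; "tool_pos": TCP position; "eef_rot": TCP orientation; "force": force on the tool from outside, world axes, zero at the start; "ft_torque": the same for the moment, N m; "grip_width": finger opening in m; "grasp_force": force on a finger pad.
Only numpy, scipy, OpenCV 4.12 (cv2) and the standard library are available. Lean on these libraries where they do the work, as an engineer would, in place of code of your own. Each camera call takes 0.05 s, during which the arm holds its last target. There are 200 camera calls.

### The job

Put the four loose things back on the wooden holders made for them: stand the tea light on the small round pad and the kitchen timer in the large round dish, and lay the clothes peg on the long rest and the cork on the short rest, each flat on its grey felt bed, centred and in line with it. Keep the tea light and the timer upright throughout, and leave the lemon and the mandarin where they lie.

Things in the scene. Friction and masses are not known exactly. Their poses are not given: they have to be found in the camera images.
- tealight_mid (a point): Tea light (a small candle in a metal cup, pale green wax), standing upright and loose: round, 38 mm across, 15 mm high, 15 g. The point is on its axis, 7.5 mm above its underside; z is up along the axis.
- timer_mid (a point): Round kitchen timer with a red fluted dome on a white foot ring, standing upright and loose: 64 mm across at the foot, 50 mm high, about 0.15 kg; the dome does not turn. The point is on its axis, 25 mm above its underside; z is up along the axis.
- peg_mid (a point): Wooden clothes peg lying flat and loose: 15 mm wide (x), 72 mm long (y), 12 mm high. The point is its middle, 6 mm above its underside; y runs along its length.
- cork_mid (a point): Wine cork lying on its side and loose: 23 mm wide (x), 44 mm long (y), 23 mm high; it does not roll. It lies among the holders (another cork far off to the right is not part of the job). The point is its middle, 11.5 mm above its underside; y runs along its length.
- pad_small: Small flat round pad of light wood, fixed, for the tea light: 74 mm across, 5 mm high, no rim, with a round grey felt bed 54 mm across in its flat top. Origin: centre of its underside, on the worktop; z up.
- dish_large: Large round dish of light wood, fixed, for the kitchen timer: 96 mm across outside, grey felt floor 80 mm across inside, 4 mm above the worktop, rim top 9 mm above the worktop. Origin: centre of its underside, on the worktop; z up.
- rest_long: Long narrow rest of light wood, fixed, for the clothes peg: a board 51 mm (x) by 108 mm (y) with a grey felt bed 31 mm (x) by 88 mm (y) whose top is 6 mm above the worktop; a low stop across each end of the bed (in y) rises to 13 mm; the long sides are open. Origin: centre of its underside, on the worktop; y runs along its length.
- rest_short: Short rest of light wood, fixed, for the cork: a board 59 mm (x) by 80 mm (y) with a grey felt bed 39 mm (x) by 60 mm (y) whose top is 6 mm above the worktop; a low stop across each end of the bed (in y) rises to 13 mm; the long sides are open. Origin: centre of its underside, on the worktop; y runs along its length.
- lemon_mid (a point): Yellow lemon lying loose among the things, 78 x 55 x 56 mm; a bystander, to be left alone. The point is its middle, 28 mm up.
- mandarin_mid (a point): Orange mandarin lying loose among the things, 61 mm across, 50 mm high; a bystander, to be left alone. The point is its middle, 25 mm up.

How it is judged:
By the outcome, as a careful person would: the job done as asked, in the order asked, and still so for the second after the job is handed in, with the robot touching nothing.
It also fails if it takes over 99 s, if anything falls off the work surface, if the arm or the gripper's body presses on something with over 40 N, if the wrist force passes 120 N, or if a joint passes its speed limit or range.

## Working session

There is one attempt and no reset: what is moved stays moved. The work goes in short steps, Python scripts to look and compute and a tool call to move; the robot and the scene stay as the last step left them, time stands still between calls to the robot, and variables do not carry over. Pictures are saved under pics/ and viewed, at most 14 in all, crops included, and the job is handed in when it is done.

Besides the shell and the picture viewer there is one more tool, called in YAML: its name, and indented under it one key for each argument. apply_moves: Moves the arm, as the interface text tells. Its arguments: {"type":"object","properties":{"targets":{"type":"array","items":{"type":"array"}},"gripper":{"type":"number"},"force":{"type":"number"}},"required":["targets"]}

```bash
mkdir -p pics; cat > h.py <<'E'
from cell import robot
import cv2, numpy as np
from scipy.spatial.transform import Rotation as R
def snap(n,f):
    d=robot.read_camera(n); cv2.imwrite(f'pics/{f}.png',d['pixels'])
    np.savez(f'pics/{f}.npz',K=d['camera_matrix'],T=d['cam_to_world']); return d
def world(f,uv,z):
    d=np.load(f'pics/{f}.npz'); K,T=d['K'],d['T']
    uv=np.atleast_2d(np.array(uv,float)); r=np.c_[uv,np.ones(len(uv))]@np.linalg.inv(K).T@T[:3,:3].T
    o=T[:3,3]; return o+r*((z-o[2])/r[:,2])[:,None]
E
python3 - <<'E'
from h import *
for n in('top','side'):
    d=snap(n,n+'0'); print(d['camera_matrix'].round(1),d['cam_to_world'].round(3))
s=robot.sense(); print(s)
E
```

```text
[[477.1   0.  255.6]
 [  0.  477.1 174.7]
 [  0.    0.    1. ]] [[ 0.081 -0.974  0.211  0.295]
 [-0.997 -0.079  0.02  -0.143]
 [-0.003 -0.211 -0.977  1.061]
 [ 0.     0.     0.     1.   ]]
[[372.2   0.  261.8]
 [  0.  372.2 191.6]
 [  0.    0.    1. ]] [[ 0.95  -0.237  0.202  0.371]
 [-0.311 -0.683  0.661 -0.671]
 [-0.019 -0.691 -0.722  0.677]
 [ 0.     0.     0.     1.   ]]
{'time_s': 0.1, 'joint_positions': array([-1.47510255e+00,  1.59004015e-01,  1.59813625e+00, -8.21851504e-06,
        1.38620289e+00, -2.10120680e-01]), 'dq': array([-1.62881340e-03,  5.25435983e-04, -3.35105857e-03, -1.22392089e-03,
       -9.03276875e-04, -2.19652900e-05]), 'joint_efforts': array([-3.84117111e-04, -3.96991038e+01, -3.32336318e+01, -2.46975642e-04,
        4.19222240e-03,  2.22886678e-05]), 'tool_pos': array([ 0.17302705, -0.54776656,  0.23039026]), 'eef_rot': array([ 9.88331955e-01,  1.52312773e-01,  4.60164266e-05, -8.74046120e-04]), 'force': array([-4.63789666e-01, -2.11950574e-04, -5.04070123e-02]), 'ft_torque': array([-0.00107103,  0.01355922, -0.00240049]), 'grasp_force': 0.0, 'grip_width': 0.08511976352757296}
```

```bash
python3 -c "
import cv2
a=cv2.imread('pics/top0.png');cv2.imwrite('pics/top0b.png',cv2.resize(a,(800,600),interpolation=cv2.INTER_CUBIC))"
```

```text
(no output)
```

View pics/top0b.png

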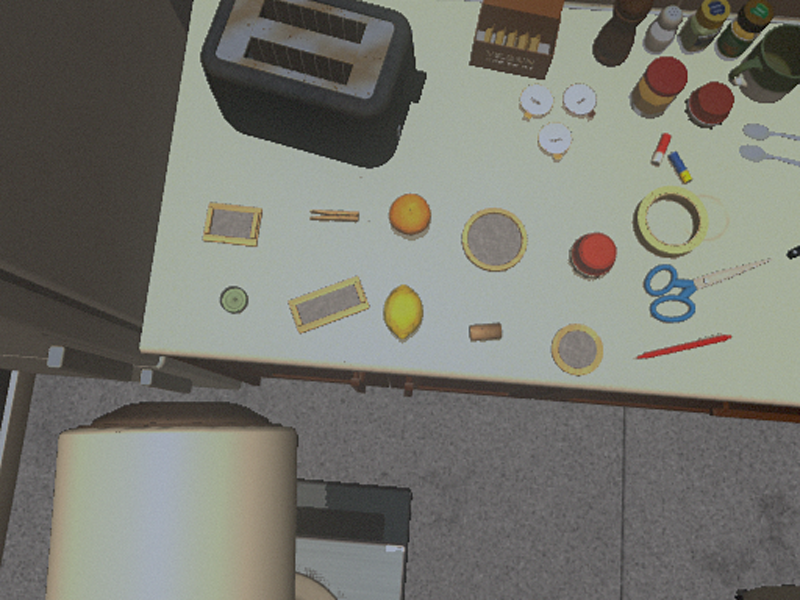

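View pics/side0.png

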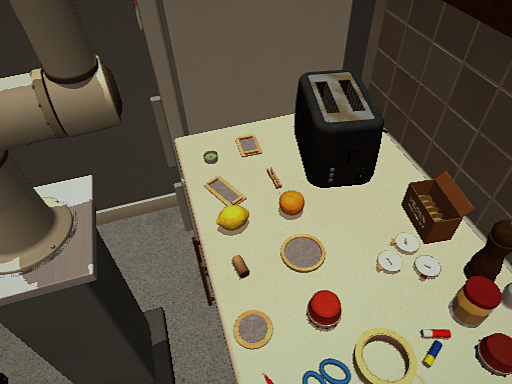

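The top view shows all holders and things clear of each other. In 512-px pixels: tea light (150,192), peg (214,138), cork (310,212), timer (380,163), pad (369,223), dish (317,153), long rest (210,194), short rest (148,143). The side view shows the same layout.

```bash
cat > m.py <<'E'
from h import *
def seg(f,seed,tol=None,up=4,half=40):
    """component containing seed; tol: flood fill around the seed colour"""
    a=cv2.imread(f'pics/{f}.png'); x0,y0=int(seed[0])-half,int(seed[1])-half
    x0,y0=max(x0,0),max(y0,0)
    c=cv2.resize(a[y0:y0+2*half,x0:x0+2*half],None,fx=up,fy=up,interpolation=cv2.INTER_CUBIC)
    c=cv2.cvtColor(cv2.GaussianBlur(c,(0,0),3),cv2.COLOR_BGR2LAB)
    s=(int((seed[0]-x0)*up),int((seed[1]-y0)*up))
    m=np.zeros((c.shape[0]+2,c.shape[1]+2),np.uint8)
    cv2.floodFill(c,m,s,0,(tol,)*3,(tol,)*3,4|(255<<8)|cv2.FLOODFILL_FIXED_RANGE|cv2.FLOODFILL_MASK_ONLY)
    m=cv2.morphologyEx(m[1:-1,1:-1],cv2.MORPH_CLOSE,np.ones((13,13)))
    k=max(cv2.findContours(m,cv2.RETR_EXTERNAL,cv2.CHAIN_APPROX_NONE)[0],key=cv2.contourArea)[:,0]
    vis=cv2.drawContours(cv2.cvtColor(c,cv2.COLOR_LAB2BGR),[k[:,None]],-1,(0,0,255),1)
    return (k+.5)/up-.5+[x0,y0],vis
def rect(f,seed,z,tol):
    k,vis=seg(f,seed,tol); w=world(f,k,z)[:,:2]
    r=cv2.minAreaRect((w*1000).astype(np.float32)); b=cv2.boxPoints(r)
    e=[b[1]-b[0],b[2]-b[1]]; e=max(e,key=np.linalg.norm)
    return np.array(r[0]),sorted(r[1]),np.degrees(np.arctan2(e[1],e[0]))%180,vis
E
python3 - <<'E'
from m import *
T=dict(tea=(150,192,.015,25),timer=(380,163,.035,45),peg=(214,137,.012,28),cork=(310,212,.018,28),pad=(369,223,.005,22),dish=(317,153,.004,22),long=(210,194,.006,22),short=(148,143,.006,22),mand=(262,138,.025,45),lemon=(258,200,.028,45))
S=dict(tea=(210,157),timer=(324,306),peg=(274,178),cork=(240,266),pad=(253,329),dish=(303,253),long=(225,191),short=(249,146),mand=(291,203),lemon=(233,217))
rows=[]
for n,(u,v,z,t) in T.items():
    for f,s in(('top0',(u,v)),('side0',S[n])):
        c,d,a,vis=rect(f,s,z,t); print(n,f,c.round(1),np.round(d,1),round(a,1))
        cv2.putText(vis,n,(3,20),0,.6,(255,255,255)); rows.append(cv2.resize(vis,(160,150)))
im=np.vstack([np.hstack(rows[i:i+5]) for i in range(0,20,5)]); cv2.imwrite('pics/seg.png',im)
E
```

```text
tea top0 [462.4 110.2] [11.9 12.2] 94.6
tea side0 [464.9 104.6] [39.2 56. ] 82.3
timer top0 [ 564.1 -391. ] [65.5 74.4] 155.8
timer side0 [ 567.6 -398.7] [61.2 69.6] 67.4
peg top0 [598.9 -19. ] [17.8 72.6] 92.6
peg side0 [600.5 -26.3] [17.6 76.3] 92.3
cork top0 [ 445.1 -248.4] [27.9 49.5] 98.8
cork side0 [ 446.6 -255.9] [26.1 54.6] 99.1
pad top0 [ 432.8 -380.6] [55.8 57.3] 48.5
pad side0 [ 434.3 -382. ] [53.6 54.7] 47.5
dish top0 [ 586.  -255.7] [82.1 83.1] 0.4
dish side0 [ 587.4 -254.3] [77.8 80.5] 161.2
long top0 [468.7 -22.9] [ 34.  109.1] 115.7
long side0 [470.8 -23. ] [32.9 94.7] 114.9
short top0 [574.3 129.1] [58.8 81.5] 87.6
short side0 [579.6 135.1] [41.  58.9] 87.9
mand top0 [ 606.6 -128. ] [183.3 187.6] 4.6
mand side0 [ 610.8 -117.9] [198. 256.] 71.1
lemon top0 [ 462.9 -130.5] [66.3 66.4] 139.7
lemon side0 [468.  -66.4] [ 86.1 161.9] 90.6
```

View pics/seg.png

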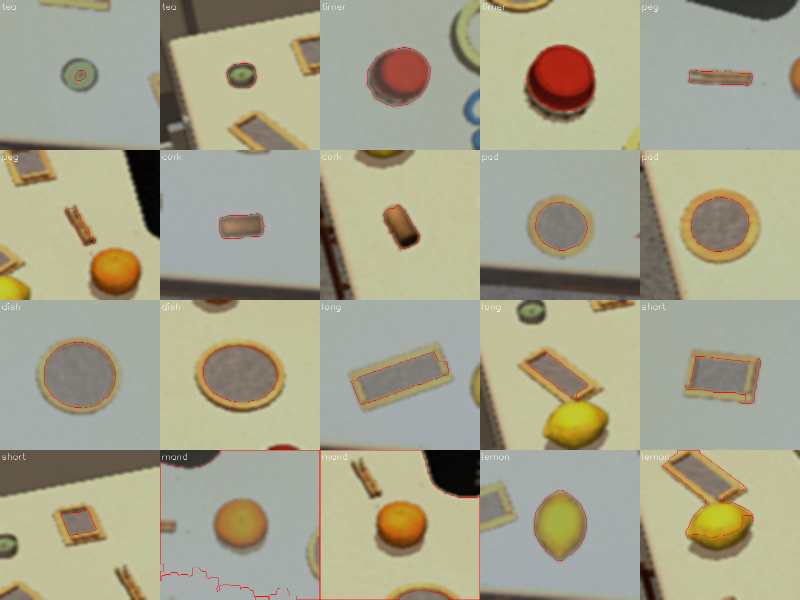

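The outlines fit the pad, dish, peg and cork well. Shadows or wood leak into the tea light, timer and rest outlines. I'll redo those by colour saturation and match the projected shapes in both views.

```bash
cat > m2.py <<'E'
from m import *
from scipy.optimize import least_squares
def proj(f,P):
    d=np.load(f'pics/{f}.npz'); q=(np.asarray(P)-d['T'][:3,3])@d['T'][:3,:3]@d['K'].T
    return q[:,:2]/q[:,2:]
def cmask(f,seed,hue,smin,half=30,up=4,vmin=0):
    a=cv2.imread(f'pics/{f}.png'); x0,y0=[max(int(s)-half,0) for s in seed]
    c=cv2.resize(a[y0:y0+2*half,x0:x0+2*half],None,fx=up,fy=up,interpolation=cv2.INTER_CUBIC)
    h=cv2.cvtColor(cv2.GaussianBlur(c,(0,0),2),cv2.COLOR_BGR2HSV).astype(int)
    dh=abs((h[...,0]-hue[0]+90)%180-90)
    m=((dh<=hue[1])&(h[...,1]>=smin)&(h[...,2]>=vmin)).astype(np.uint8)
    m=cv2.morphologyEx(m,cv2.MORPH_CLOSE,np.ones((9,9)))
    n,l,st,ce=cv2.connectedComponentsWithStats(m)
    i=min([j for j in range(1,n) if st[j,4]>150],key=lambda j:np.hypot(*(ce[j]-half*up)))
    m=(l==i).astype(np.uint8); k=cv2.convexHull(cv2.findContours(m,cv2.RETR_EXTERNAL,cv2.CHAIN_APPROX_NONE)[0][0])
    vis=cv2.drawContours(c,[k],-1,(255,0,255),1)
    return (k[:,0]+.5)/up-.5+[x0,y0],vis
def stats(k):
    k=cv2.convexHull(k.astype(np.float32)); M=cv2.moments(k)
    return np.array([M['m10'],M['m01']])/M['m00'],M['m00'],.5*np.degrees(np.arctan2(2*M['mu11'],M['mu20']-M['mu02']))
th=np.linspace(0,2*np.pi,60)
def cyl(prof): return np.vstack([np.c_[r*np.cos(th),r*np.sin(th),0*th+z] for r,z in prof])
def box(w,l,h,z=0): return np.array([[i*w/2,j*l/2,k] for i in(-1,1) for j in(-1,1) for k in(z,h)])
def fit(obs,model,x0,yaw=True):
    def place(p):
        c,s=np.cos(p[2]),np.sin(p[2]); return np.c_[model[:,0]*c-model[:,1]*s+p[0],model[:,0]*s+model[:,1]*c+p[1],model[:,2]]
    def res(q):
        p=[*q,0] if not yaw else q; o=[]
        for f,k in obs.items():
            a,b=stats(proj(f,place(p))),stats(k); o+=list(a[0]-b[0])
            if yaw: o.append(.1*((a[2]-b[2]+90)%180-90))
        return o
    r=least_squares(res,x0 if yaw else x0[:2],x_scale=.01,diff_step=1e-3); p=[*r.x,0][:3]
    ar=[round(float(stats(k)[1]/stats(proj(f,place(p)))[1]),2) for f,k in obs.items()]
    return p,r.fun.round(2),ar
E
python3 - <<'E'
from m2 import *
L={'tea':((150,192),(210,157),(48,35),60,cyl([(.019,0),(.019,.015)]),(.463,.108,0),0),
'timer':((380,163),(324,306),(0,10),130,cyl([(.030,.010),(.028,.03),(.02,.05)]),(.565,-.395,0),0),
'peg':((214,138),(274,178),(14,12),75,box(.015,.072,.012),(.6,-.022,.03),1),
'cork':((310,212),(240,266),(12,12),75,np.array([[.0115*np.cos(t),j*.022,.0115+.0115*np.sin(t)] for t in th for j in(-1,1)]),(.446,-.252,.15),1),
'mand':((262,138),(291,203),(14,8),130,cyl([(.012,0),(.026,.01),(.0305,.025),(.026,.04),(.012,.05)]),(.61,-.125,0),0),
'lemon':((258,200),(233,217),(26,7),110,cyl([(.01,0),(.024,.01),(.0275,.028),(.024,.045),(.01,.056)])*[1.4,1,1],(.46,-.11,0),1)}
vs=[]
for n,(t,s,h,sm,mo,x0,yw) in L.items():
    obs={}
    for f,sd in(('top0',t),('side0',s)):
        obs[f],v=cmask(f,sd,h,sm); vs.append(cv2.resize(v,(200,200)))
    p,r,a=fit(obs,mo,x0,bool(yw)); print(n,np.round([p[0]*1e3,p[1]*1e3,np.degrees(p[2])],1),r,a)
for n,s,z,t in(('long',(210,194),.006,12),('short',(148,143),.006,12),('long',(210,194),.006,16),('short',(148,143),.006,16)):
    c,d,a,v=rect('top0',s,z,t); print(n,c.round(1),np.round(d,1),round(a,1))
cv2.imwrite('pics/seg2.png',np.vstack([np.hstack(vs[i:i+4]) for i in(0,4,8)]))
E
```

```text
tea [464.8 112.8   0. ] [ 0.13 -0.43 -0.55  0.01] [0.59, 1.02]
timer [ 573.4 -397.2    0. ] [-2.29  0.66  1.15  1.53] [0.7, 1.01]
peg [602.4 -19.4   2.8] [ 0.15 -0.37  0.03 -0.44  0.01 -0.05] [0.68, 0.91]
cork [ 446.9 -249.9    7.7] [ 0.53 -0.25  0.18 -0.41 -0.45 -0.15] [0.75, 1.04]
mand [ 608.1 -129.5    0. ] [ 0.25 -0.23 -0.32 -0.18] [0.88, 0.99]
lemon [ 463.  -119.4  -36.2] [-5.19 -0.13  3.99  2.04  6.81 -3.69] [0.86, 2.04]
long [468.6 -22.7] [30.6 89.1] 115.0
short [576.8 131.4] [40.  59.9] 88.4
long [468.7 -22.8] [31.9 90.8] 115.2
short [576.7 131.7] [41.5 63.2] 88.1
```

View pics/seg2.png

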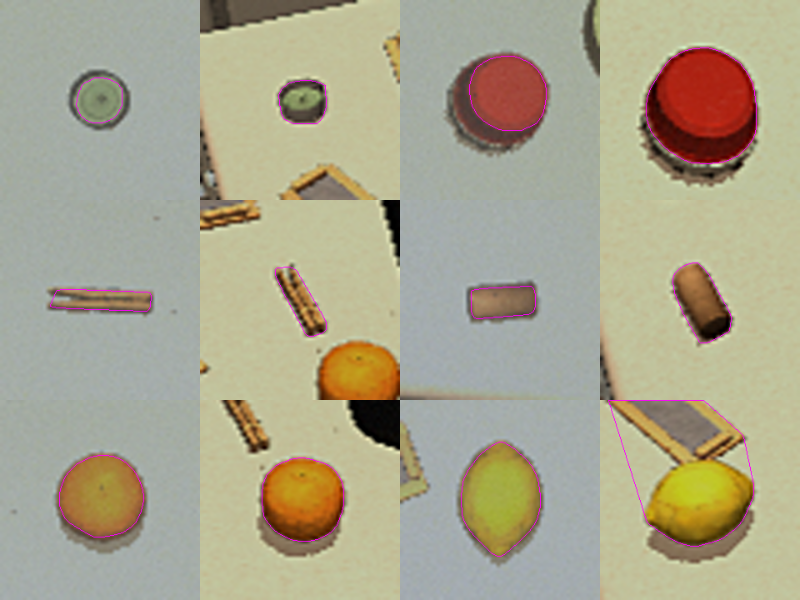

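```bash
python3 - <<'E'
from m2 import *
k,_=cmask('top0',(150,192),(48,35),60); print('tea wax top',world('top0',stats(k)[0],.0145)*1e3)
k,_=cmask('top0',(380,163),(0,10),130); 
for z in(.04,.045,.05): print('timer top',world('top0',stats(k)[0],z)*1e3, world('side0',(325.8,300),z)*1e3, 'diam',2*(stats(k)[1]/np.pi)**.5*(1.061-z)/.977/477*1e3)
a=cv2.imread('pics/side0.png'); 
k,_=cmask('side0',(324,306),(0,10),130,vmin=140); print(stats(k),world('side0',stats(k)[0],.045)*1e3)
E
```

```text
tea wax top [[462.72272665 111.41558158  14.5       ]]
timer top [[ 569.09040912 -396.69145433   40.        ]] [[ 574.94092112 -390.16716373   40.        ]] diam 50.258222961099726
timer top [[ 567.74798028 -395.44821247   45.        ]] [[ 573.34270934 -392.37349389   45.        ]] diam 50.01210041966438
timer top [[ 566.40555144 -394.20497061   50.        ]] [[ 571.74449756 -394.57982406   50.        ]] diam 49.76597787822902
(array([325.55271533, 303.17804701]), 581.0, np.float64(29.42238924224796)) [[ 570.26679209 -397.94360642   45.        ]]
```

```bash
cat > go.py <<'E'
# usage: go.py x y z(mm) yaw(deg): shift and turn in tool axes from the present pose
from h import *
import sys
x,y,z,w=map(float,sys.argv[1:5]); s=robot.sense()
Rt=R.from_quat(s['eef_rot']); w=np.radians(w)
G=R.from_matrix(np.array([[np.cos(w),np.sin(w),0],[np.sin(w),-np.cos(w),0],[0,0,-1]]))
print('shift',(Rt.inv().apply(np.array([x,y,z])-s['tool_pos']*1e3)).round(1),'turn',(Rt.inv()*G).as_rotvec().round(3),'t',s['time_s'],'w',s['grip_width'],'f',s['force'].round(1),'q',s['joint_positions'].round(2))
E
python3 go.py 463.5 112 230 90
```

```text
shift [ 475.6 -541.7    1.5] turn [-1.000e-03 -1.000e-03 -1.265e+00] t 0.1 w 0.08511976352757296 f [-0.5 -0.  -0.1] q [-1.48  0.16  1.6  -0.    1.39 -0.21]
```

apply_moves:
  targets:
    - [[476,-542,0],[0,0,-1.265]]
    - [[476,-542,0],[0,0,-1.265]]
    - [[476,-542,0],[0,0,-1.265]]
    - [[476,-542,0],[0,0,-1.265]]
    - [[476,-542,0],[0,0,-1.265]]
    - [[476,-542,0],[0,0,-1.265]]
    - [[476,-542,0],[0,0,-1.265]]
    - [[476,-542,0],[0,0,-1.265]]
    - [[476,-542,0],[0,0,-1.265]]
    - [[476,-542,0],[0,0,-1.265]]
    - [[476,-542,0],[0,0,-1.265]]
    - [[476,-542,0],[0,0,-1.265]]
  gripper: 0
  force: 25

```text
time_s: 1.1
tool_pos: [0.3747, -0.0886, 0.2312]
eef_rot: [0.707, 0.707, 0.0, 0.0]
force: [0.5, -0.3, 0.5]
grip_width: 0.0852
grasp_force: 0.0
```

```bash
python3 go.py 463.5 112 40 90
```

```text
shift [200.6  88.8 191.2] turn [0.    0.    0.001] t 1.1 w 0.08524485912359013 f [ 0.5 -0.3  0.5] q [-0.55 -0.38  2.09  0.    1.43 -0.55]
```

apply_moves:
  targets:
    - [[200,89,150],[0,0,0]]
    - [[200,89,150],[0,0,0]]
    - [[200,89,150],[0,0,0]]
    - [[200,89,150],[0,0,0]]
    - [[200,89,150],[0,0,0]]
    - [[200,89,150],[0,0,0]]
    - [[200,89,150],[0,0,0]]
    - [[200,89,170],[0,0,0]]
    - [[200,89,191],[0,0,0]]
    - [[200,89,191],[0,0,0]]

```text
time_s: 1.93
tool_pos: [0.4598, 0.1097, 0.0362]
eef_rot: [0.707, 0.707, -0.003, -0.003]
force: [-1.7, -0.4, -1.7]
grip_width: 0.0855
grasp_force: 0.0
```

```bash
python3 -c "
from h import *
snap('top','top1');d=cv2.imread('pics/top1.png');cv2.imwrite('pics/top1c.png',cv2.resize(d[140:240,90:220],None,fx=5,fy=5))"; python3 go.py 463.5 112 3 90
```

```text
shift [ 2.5  2.6 35.1] turn [-0.006 -0.     0.   ] t 1.9833 w 0.08551849861917453 f [-0.5  0.   0.7] q [-0.02  0.16  2.02  0.    0.97 -0.02]
```

View pics/top1c.png

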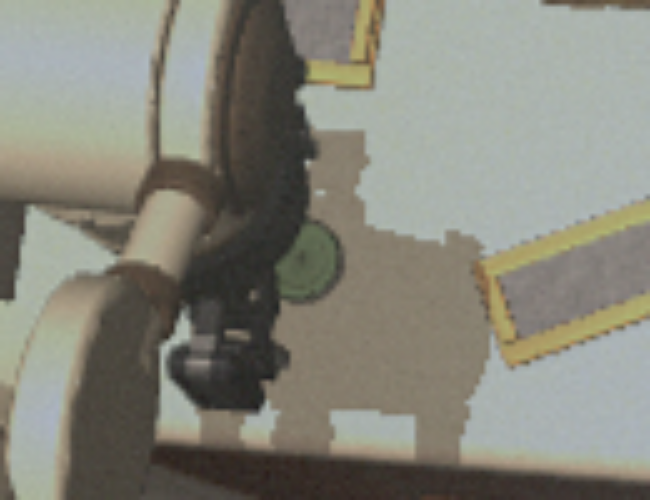

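The view is partly blocked by the arm. The tea light is at crop (310,262), right beside the gripper, which fits the perspective shift of a raised hand.

apply_moves:
  targets:
    - [[1,1,10],[0,0,0]]
    - [[1,1,20],[0,0,0]]
    - [[1,1,28],[0,0,0]]
    - [[1,1,34],[0,0,0]]
    - [[1,1,36],[0,0,0]]
    - [[1,1,36],[0,0,0]]
    - [[1,1,36],[0,0,0]]
    - [[1,1,36],[0,0,0]]

```text
time_s: 2.65
tool_pos: [0.4651, 0.1102, 0.0047]
eef_rot: [0.707, 0.707, 0.0, 0.0]
force: [-0.9, 0.3, -0.8]
grip_width: 0.0854
grasp_force: 0.0
```

```bash
python3 go.py 463.5 112 3 90;  python3 -c "
from h import *
snap('side','s1');d=cv2.imread('pics/s1.png');cv2.imwrite('pics/s1c.png',cv2.resize(d[100:220,150:290],None,fx=5,fy=5))"
```

```text
shift [ 1.8 -1.6  1.7] turn [ 0.001  0.    -0.   ] t 2.65 w 0.08543896613876921 f [-0.9  0.3 -0.8] q [-0.02  0.23  2.02  0.    0.89 -0.02]
```

View pics/s1c.png

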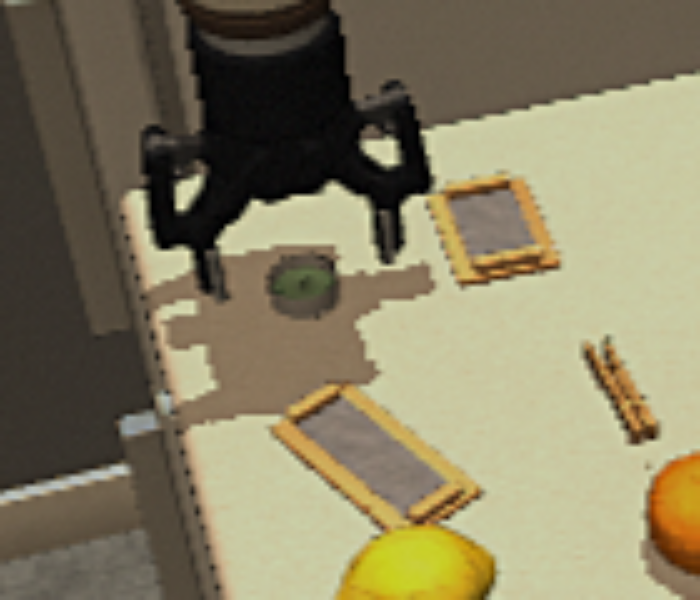

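The fingertips, at crop (220,297) and (392,262), straddle the tea light at (303,285) centrally. I'll close on it.

apply_moves:
  targets:
    - [[2,-1,2],[0,0,0]]
    - [[2,-1,2],[0,0,0]]
    - [[2,-1,2],[0,0,0]]
    - [[2,-1,2],[0,0,0]]
    - [[2,-1,2],[0,0,0]]
    - [[2,-1,2],[0,0,0]]
    - [[2,-1,2],[0,0,0]]
    - [[2,-1,2],[0,0,0]]
    - [[2,-1,2],[0,0,0]]
    - [[2,-1,2],[0,0,0]]
    - [[2,-1,2],[0,0,0]]
    - [[2,-1,2],[0,0,0]]
  gripper: 1
  force: 25

```text
time_s: 3.7
tool_pos: [0.4639, 0.1123, 0.0025]
eef_rot: [0.707, 0.707, 0.0, 0.0]
force: [-1.0, 0.4, 4.0]
grip_width: 0.0354
grasp_force: 25.3
```

```bash
python3 go.py 463.5 112 80 90
```

```text
shift [ -0.3  -0.3 -77.5] turn [ 0.001 -0.    -0.   ] t 3.7 w 0.0354436094084911 f [-1.   0.4  4. ] q [-0.02  0.24  2.02  0.    0.89 -0.02]
```

apply_moves:
  targets:
    - [[0,0,-4],[0,0,0]]
    - [[0,0,-12],[0,0,0]]
    - [[0,0,-25],[0,0,0]]
    - [[0,0,-40],[0,0,0]]
    - [[0,0,-55],[0,0,0]]
    - [[0,0,-68],[0,0,0]]
    - [[0,0,-78],[0,0,0]]
    - [[0,0,-80],[0,0,0]]

```text
time_s: 4.37
tool_pos: [0.4649, 0.1123, 0.0844]
eef_rot: [0.707, 0.707, 0.001, 0.001]
force: [-0.2, 0.1, -0.1]
grip_width: 0.0358
grasp_force: 25.0
```

```bash
python3 go.py 433.5 -381 80 90;  python3 -c "
from h import *
snap('side','s2');d=cv2.imread('pics/s2.png');cv2.imwrite('pics/s2c.png',cv2.resize(d[80:200,150:290],None,fx=5,fy=5))"
```

```text
shift [-493.2  -31.4    4.3] turn [0.003 0.    0.   ] t 4.3667 w 0.035828316082509734 f [-0.2  0.1 -0.1] q [-0.02  0.08  2.   -0.    1.06 -0.02]
```

View pics/s2c.png

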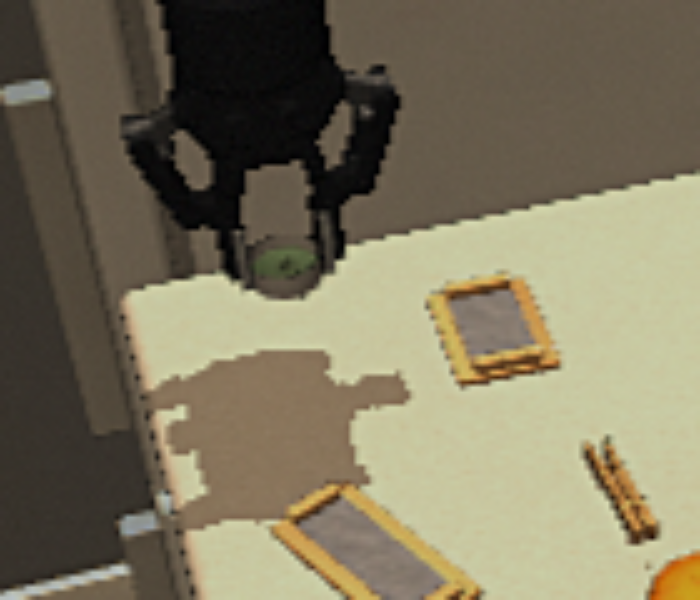

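The tea light hangs level between the fingertips, at crop (285,265). I'll carry it to the pad.

apply_moves:
  targets:
    - [[-8,-1,-4],[0,0,0]]
    - [[-24,-2,-8],[0,0,0]]
    - [[-48,-3,-12],[0,0,0]]
    - [[-80,-5,-16],[0,0,0]]
    - [[-116,-8,-16],[0,0,0]]
    - [[-153,-10,-16],[0,0,0]]
    - [[-190,-12,-16],[0,0,0]]
    - [[-227,-14,-16],[0,0,0]]
    - [[-264,-17,-16],[0,0,0]]
    - [[-301,-19,-16],[0,0,0]]
    - [[-338,-22,-16],[0,0,0]]
    - [[-370,-24,-16],[0,0,0]]

```text
time_s: 5.42
tool_pos: [0.438, -0.26, 0.0975]
eef_rot: [0.708, 0.707, -0.0, -0.001]
force: [-0.2, 0.5, 0.3]
grip_width: 0.0356
grasp_force: 25.0
```

apply_moves:
  targets:
    - [[-30,-2,4],[0,0,0]]
    - [[-58,-3,10],[0,0,0]]
    - [[-82,-5,18],[0,0,0]]
    - [[-102,-6,26],[0,0,0]]
    - [[-115,-7,36],[0,0,0]]
    - [[-122,-8,46],[0,0,0]]
    - [[-123,-8,56],[0,0,0]]
    - [[-123,-8,66],[0,0,0]]
    - [[-123,-8,70],[0,0,0]]
    - [[-123,-8,70],[0,0,0]]

```text
time_s: 6.25
tool_pos: [0.4308, -0.3786, 0.0265]
eef_rot: [0.707, 0.707, 0.0, -0.002]
force: [0.6, -0.3, -1.1]
grip_width: 0.0355
grasp_force: 25.0
```

```bash
python3 go.py 433.5 -381 8 90
```

```text
shift [-2.4  2.7 18.4] turn [-0.002 -0.003  0.001] t 6.25 w 0.03552307578597452 f [ 0.6 -0.3 -1.1] q [-0.93  0.4   1.74  0.    1.   -0.93]
```

apply_moves:
  targets:
    - [[-2,2,5],[0,0,0]]
    - [[-2,3,10],[0,0,0]]
    - [[-2,3,14],[0,0,0]]
    - [[-2,3,17],[0,0,0]]
    - [[-2,3,18],[0,0,0]]
    - [[-2,3,18],[0,0,0]]
    - [[-2,3,18],[0,0,0]]

```text
time_s: 6.83
tool_pos: [0.4347, -0.3828, 0.0104]
eef_rot: [0.707, 0.707, -0.0, 0.0]
force: [0.2, -0.3, 0.0]
grip_width: 0.0359
grasp_force: 25.0
```

```bash
python3 go.py 433.5 -381 7.5 90
```

```text
shift [ 1.8 -1.2  2.9] turn [ 0.  0. -0.] t 6.8333 w 0.035864708964017084 f [ 0.2 -0.3  0. ] q [-0.93  0.44  1.73 -0.    0.97 -0.93]
```

apply_moves:
  targets:
    - [[1.5,-1,1],[0,0,0]]
    - [[1.5,-1,2],[0,0,0]]
    - [[1.5,-1,2.5],[0,0,0]]
    - [[1.5,-1,2.5],[0,0,0]]
    - [[1.5,-1,2.5],[0,0,0]]

```text
time_s: 7.25
tool_pos: [0.4336, -0.3812, 0.0078]
eef_rot: [0.707, 0.707, 0.0, 0.0]
force: [0.1, -0.2, 0.4]
grip_width: 0.0358
grasp_force: 25.0
```

```bash
python3 go.py 433.5 -381 7.5 90
```

```text
shift [ 0.2 -0.1  0.3] turn [ 0.  0. -0.] t 7.25 w 0.03581041553352109 f [ 0.1 -0.2  0.4] q [-0.93  0.44  1.73  0.    0.97 -0.93]
```

apply_moves:
  targets:
    - [[0,0,0.3],[0,0,0]]
    - [[0,0,0.3],[0,0,0]]
    - [[0,0,0.3],[0,0,0]]
    - [[0,0,0.3],[0,0,0]]
    - [[0,0,0.3],[0,0,0]]
    - [[0,0,0.3],[0,0,0]]
    - [[0,0,-10],[0,0,0]]
    - [[0,0,-30],[0,0,0]]
    - [[0,0,-60],[0,0,0]]
    - [[0,0,-95],[0,0,0]]
    - [[0,0,-110],[0,0,0]]
  gripper: 0

```text
time_s: 8.17
tool_pos: [0.4352, -0.3832, 0.1234]
eef_rot: [0.707, 0.707, -0.001, 0.004]
force: [0.3, -0.4, 0.0]
grip_width: 0.0853
grasp_force: 0.0
```

```bash
python3 - <<'E'
from m2 import *
for n in('top','side'): snap(n,n+'2')
for f,s,up in(('top2',(369,223),4),('side2',(253,327),4)):
    try:
        k,v=cmask(f,s,(48,35),60,half=14); print(f,stats(k)[0],world(f,stats(k)[0],.0195 if f=='top2' else .0125)*1e3)
    except Exception as e: print(e)
a=cv2.imread('pics/top2.png')[130:250,280:440];b=cv2.imread('pics/side2.png')[250:370,190:350]
cv2.imwrite('pics/p2.png',cv2.resize(np.hstack([a,b]),None,fx=2.5,fy=2.5))
E
python3 go.py 569 -395 80 90
```

```text
min() iterable argument is empty
side2 [252.26014943 323.31233931] [[ 435.72250248 -377.17290043   12.5       ]]
shift [-11.  133.2  43.8] turn [0.005 0.007 0.   ] t 8.2667 w 0.08560454125590351 f [ 1.  -0.1 -0.8] q [-0.93  0.27  1.69  0.    1.17 -0.93]
```

View pics/p2.png

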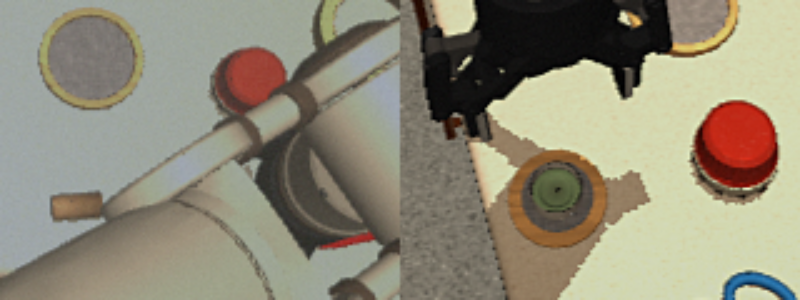

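The tea light stands upright on the pad: wax at (556,188), pad ring centred near (557,198), and the offset matches its height. Next is the timer.

apply_moves:
  targets:
    - [[-6,40,5],[0,0,0]]
    - [[-10,80,15],[0,0,0]]
    - [[-11,115,25],[0,0,0]]
    - [[-11,132,35],[0,0,0]]
    - [[-11,133,43],[0,0,0]]
    - [[-11,133,43],[0,0,0]]
    - [[-11,133,43],[0,0,0]]

```text
time_s: 8.85
tool_pos: [0.5651, -0.3914, 0.0732]
eef_rot: [0.707, 0.707, -0.0, -0.002]
force: [-1.0, 0.3, 1.0]
grip_width: 0.0856
grasp_force: 0.0
```

```bash
python3 go.py 569 -395 4 90;  python3 -c "
from h import *
snap('side','s3');d=cv2.imread('pics/s3.png');cv2.imwrite('pics/s3c.png',cv2.resize(d[220:370,240:400],None,fx=4,fy=4))"
```

```text
shift [-3.7  4.1 69.2] turn [-0.003 -0.002 -0.   ] t 8.85 w 0.08563666298721948 f [-1.   0.3  1. ] q [-0.78  0.59  1.37 -0.    1.19 -0.78]
```

View pics/s3c.png

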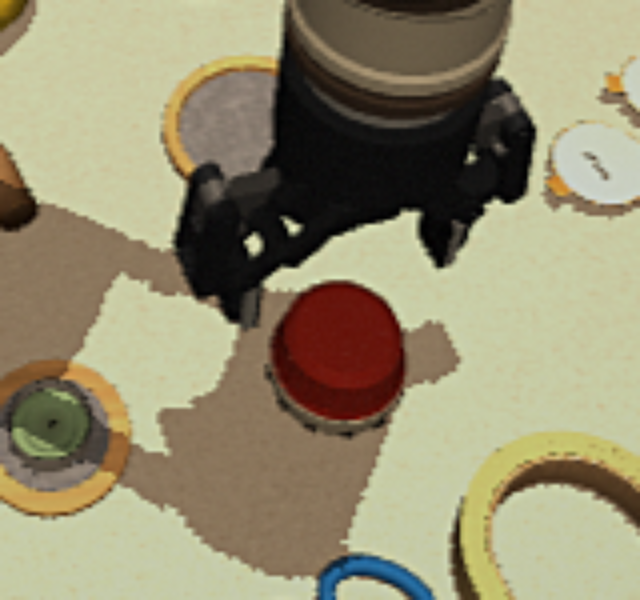

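The open fingertips, at (242,322) and (440,265), straddle the dome centred at (338,335), so the lateral alignment is good.

apply_moves:
  targets:
    - [[-1,1,12],[0,0,0]]
    - [[-1,1,30],[0,0,0]]
    - [[-1,1,45],[0,0,0]]
    - [[-1,1,55],[0,0,0]]
    - [[-1,1,62],[0,0,0]]
    - [[-1,1,66],[0,0,0]]
    - [[-1,1,68],[0,0,0]]
    - [[-1,1,68],[0,0,0]]
    - [[-1,1,68],[0,0,0]]

```text
time_s: 9.65
tool_pos: [0.5681, -0.3936, 0.0075]
eef_rot: [0.707, 0.707, 0.0, 0.001]
force: [0.9, -0.6, -0.3]
grip_width: 0.0852
grasp_force: 0.0
```

```bash
python3 go.py 569 -396 4 90
```

```text
shift [-2.4  0.9  3.5] turn [0.001 0.001 0.   ] t 9.65 w 0.08516813048750375 f [ 0.9 -0.6 -0.3] q [-0.78  0.68  1.37  0.    1.08 -0.78]
```

apply_moves:
  targets:
    - [[-2,1,3],[0,0,0]]
    - [[-2,1,3],[0,0,0]]
    - [[-2,1,3],[0,0,0]]
    - [[-2,1,3],[0,0,0]]
    - [[-2,1,3],[0,0,0]]
    - [[-2,1,3],[0,0,0]]
    - [[-2,1,3],[0,0,0]]
    - [[-2,1,3],[0,0,0]]
    - [[-2,1,3],[0,0,0]]
    - [[-2,1,3],[0,0,0]]
  gripper: 1
  force: 35

```text
time_s: 10.48
tool_pos: [0.5692, -0.3959, 0.0047]
eef_rot: [0.707, 0.707, -0.0, 0.001]
force: [1.6, -1.5, 5.3]
grip_width: 0.0611
grasp_force: 38.7
```

apply_moves:
  targets:
    - [[0,0,-3],[0,0,0]]
    - [[0,0,-8],[0,0,0]]
    - [[0,0,-16],[0,0,0]]
    - [[0,0,-24],[0,0,0]]
    - [[0,0,-30],[0,0,0]]
    - [[0,0,-32],[0,0,0]]
    - [[0,0,-32],[0,0,0]]

```text
time_s: 11.07
tool_pos: [0.5692, -0.3957, 0.0371]
eef_rot: [0.707, 0.707, 0.0, 0.001]
force: [1.6, 0.1, -1.9]
grip_width: 0.0611
grasp_force: 38.5
```

```bash
python3 go.py 586.5 -255 40 90;  python3 -c "
from h import *
snap('side','s4');d=cv2.imread('pics/s4.png');cv2.imwrite('pics/s4c.png',cv2.resize(d[220:370,240:400],None,fx=4,fy=4))"
```

```text
shift [140.7  17.3  -3.1] turn [0.001 0.001 0.   ] t 11.0667 w 0.06114285682917829 f [ 1.6  0.1 -1.9] q [-0.78  0.65  1.36  0.    1.13 -0.78]
```

View pics/s4c.png

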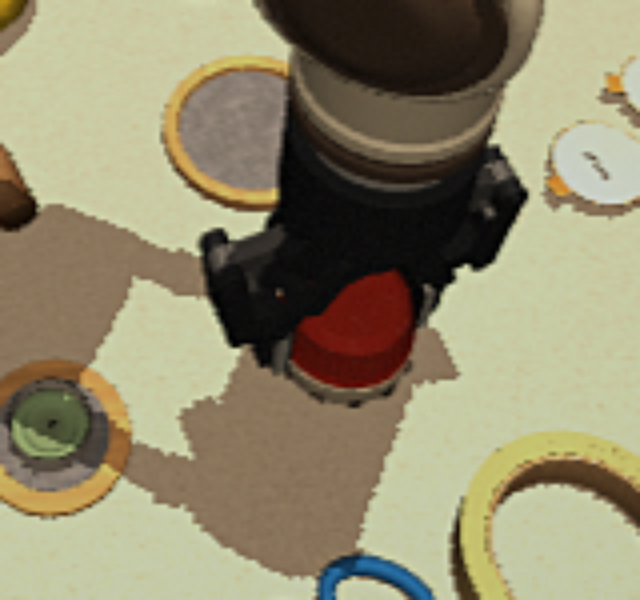

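The timer is lifted and level (lower edge around (350,395)). I'll carry it to the dish.

apply_moves:
  targets:
    - [[4,0.5,0],[0,0,0]]
    - [[14,2,0],[0,0,0]]
    - [[30,4,0],[0,0,0]]
    - [[50,6,0],[0,0,0]]
    - [[72,9,0],[0,0,0]]
    - [[94,12,0],[0,0,0]]
    - [[113,14,0],[0,0,0]]
    - [[128,16,0],[0,0,0]]
    - [[137,17,2],[0,0,0]]
    - [[140.5,17.5,6],[0,0,0]]
    - [[140.5,17.5,10],[0,0,0]]
    - [[140.5,17.5,12],[0,0,0]]

```text
time_s: 12.12
tool_pos: [0.5857, -0.255, 0.0229]
eef_rot: [0.707, 0.707, -0.0, -0.0]
force: [-0.8, -0.1, -1.6]
grip_width: 0.0608
grasp_force: 38.5
```

```bash
python3 go.py 586.5 -255 8.7 90
```

```text
shift [-0.   0.8 14.2] turn [-0.001 -0.    -0.   ] t 12.1167 w 0.06081023868634612 f [-0.8 -0.1 -1.6] q [-0.6   0.55  1.54 -0.    1.05 -0.6 ]
```

apply_moves:
  targets:
    - [[0,0.5,3],[0,0,0]]
    - [[0,0.5,6],[0,0,0]]
    - [[0,0.5,9],[0,0,0]]
    - [[0,0.5,11],[0,0,0]]
    - [[0,0.5,12.5],[0,0,0]]
    - [[0,0.5,13.5],[0,0,0]]
    - [[0,0.5,14],[0,0,0]]
    - [[0,0.5,14],[0,0,0]]
    - [[0,0.5,14],[0,0,0]]

```text
time_s: 12.87
tool_pos: [0.5867, -0.2548, 0.01]
eef_rot: [0.707, 0.707, 0.0, 0.0]
force: [0.6, 0.1, -1.8]
grip_width: 0.0611
grasp_force: 38.5
```

```bash
python3 go.py 586.5 -255 8.7 90
```

```text
shift [-0.2 -0.2  1.3] turn [0. 0. 0.] t 12.8667 w 0.061121032274428964 f [ 0.6  0.1 -1.8] q [-0.6   0.57  1.54 -0.    1.03 -0.6 ]
```

apply_moves:
  targets:
    - [[0,0,0.6],[0,0,0]]
    - [[0,0,1.2],[0,0,0]]
    - [[0,0,1.2],[0,0,0]]
    - [[0,0,1.2],[0,0,0]]

```text
time_s: 13.2
tool_pos: [0.5867, -0.2548, 0.0087]
eef_rot: [0.707, 0.707, 0.0, 0.0]
force: [-0.2, -0.7, -1.4]
grip_width: 0.0609
grasp_force: 38.5
```

apply_moves:
  targets:
    - [[0,0,0],[0,0,0]]
    - [[0,0,0],[0,0,0]]
    - [[0,0,0],[0,0,0]]
    - [[0,0,0],[0,0,0]]
    - [[0,0,0],[0,0,0]]
    - [[0,0,-10],[0,0,0]]
    - [[0,0,-30],[0,0,0]]
    - [[0,0,-60],[0,0,0]]
    - [[0,0,-90],[0,0,0]]
    - [[0,0,-105],[0,0,0]]
    - [[0,0,-105],[0,0,0]]
  gripper: 0

```text
time_s: 14.12
tool_pos: [0.5896, -0.2567, 0.1199]
eef_rot: [0.707, 0.707, 0.001, 0.005]
force: [0.4, -0.5, 0.0]
grip_width: 0.0856
grasp_force: 0.0
```

```bash
python3 go.py 602 -19.5 40 92.7
```

```text
shift [237.6  11.8  78.7] turn [ 0.008  0.006 -0.047] t 14.1167 w 0.08558897231064748 f [ 0.4 -0.5  0. ] q [-0.6   0.42  1.5   0.    1.21 -0.6 ]
```

apply_moves:
  targets:
    - [[40,2,0],[0,0,-0.05]]
    - [[80,5,0],[0,0,-0.05]]
    - [[120,8,0],[0,0,-0.05]]
    - [[160,11,0],[0,0,-0.05]]
    - [[200,14,0],[0,0,-0.05]]
    - [[228,14,15],[0,0,-0.05]]
    - [[236,14,40],[0,0,-0.05]]
    - [[236,14,65],[0,0,-0.05]]
    - [[236,14,75],[0,0,-0.05]]
    - [[236,14,75],[0,0,-0.05]]
    - [[236,14,75],[0,0,-0.05]]

```text
time_s: 15.03
tool_pos: [0.6003, -0.0191, 0.0384]
eef_rot: [0.689, 0.724, -0.0, -0.001]
force: [-0.0, -0.5, -0.1]
grip_width: 0.0854
grasp_force: 0.0
```

```bash
python3 go.py 602 -19.5 2.5 92.7; python3 - <<'E'
from h import *
snap('side','s5');snap('top','t5')
a=cv2.imread('pics/t5.png')[90:210,180:340];b=cv2.imread('pics/s5.png')[130:290,230:350]
cv2.imwrite('pics/p5.png',np.hstack([cv2.resize(a,(480,360)),cv2.resize(b,(300,400))[:360]]))
E
```

```text
shift [-0.5  1.7 35.9] turn [-0.001 -0.     0.002] t 15.0333 w 0.08535345601041991 f [-0.  -0.5 -0.1] q [-0.23  0.44  1.66 -0.    1.04 -0.28]
```

View pics/p5.png

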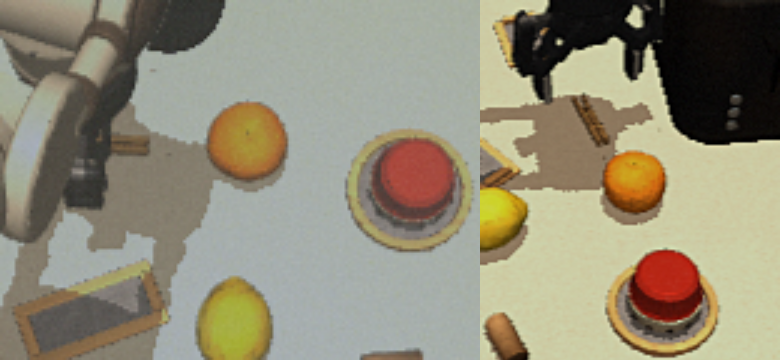

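The peg at side-view (590,120) lies midway between the fingertips at (545,95) and (633,75), and the timer stands inside the dish. The finger clears the toaster, so I'll descend.

apply_moves:
  targets:
    - [[0,1.5,8],[0,0,0]]
    - [[0,1.5,18],[0,0,0]]
    - [[0,1.5,26],[0,0,0]]
    - [[0,1.5,32],[0,0,0]]
    - [[0,1.5,35],[0,0,0]]
    - [[0,1.5,35.5],[0,0,0]]
    - [[0,1.5,35.5],[0,0,0]]
    - [[0,1.5,35.5],[0,0,0]]

```text
time_s: 15.8
tool_pos: [0.6024, -0.0187, 0.0033]
eef_rot: [0.689, 0.725, 0.0, 0.0]
force: [0.3, 0.0, 0.4]
grip_width: 0.0856
grasp_force: 0.0
```

```bash
python3 go.py 602 -19.5 2.5 92.7
```

```text
shift [-0.8 -0.4  0.8] turn [0.    0.    0.003] t 15.8 w 0.08561726932722877 f [0.3 0.  0.4] q [-0.23  0.5   1.66  0.    0.98 -0.28]
```

apply_moves:
  targets:
    - [[-0.8,0,0.5],[0,0,0]]
    - [[-0.8,0,0.5],[0,0,0]]
    - [[-0.8,0,0.5],[0,0,0]]
    - [[-0.8,0,0.5],[0,0,0]]
    - [[-0.8,0,0.5],[0,0,0]]
    - [[-0.8,0,0.5],[0,0,0]]
    - [[-0.8,0,0.5],[0,0,0]]
    - [[-0.8,0,0.5],[0,0,0]]
    - [[-0.8,0,0.5],[0,0,0]]
    - [[-0.8,0,0.5],[0,0,0]]
    - [[-0.8,0,0.5],[0,0,0]]
    - [[-0.8,0,0.5],[0,0,0]]
  gripper: 1
  force: 25

```text
time_s: 16.8
tool_pos: [0.6023, -0.0195, 0.0028]
eef_rot: [0.689, 0.725, 0.0, 0.0]
force: [-0.7, 0.1, 2.2]
grip_width: 0.0137
grasp_force: 27.2
```

```bash
python3 go.py 469.5 -23 80 115
```

```text
shift [   3.1 -132.8  -77.3] turn [ 0.     0.    -0.386] t 16.8 w 0.013721041936237105 f [-0.7  0.1  2.2] q [-0.23  0.5   1.66  0.    0.98 -0.28]
```

apply_moves:
  targets:
    - [[0,0,-4],[0,0,0]]
    - [[0,0,-14],[0,0,0]]
    - [[0,0,-28],[0,0,0]]
    - [[0,0,-42],[0,0,0]]
    - [[0,-5,-50],[0,0,-0.02]]
    - [[0,-18,-55],[0,0,-0.05]]
    - [[1,-38,-55],[0,0,-0.11]]
    - [[1,-62,-55],[0,0,-0.18]]
    - [[2,-88,-55],[0,0,-0.26]]
    - [[3,-110,-55],[0,0,-0.33]]
    - [[3,-125,-55],[0,0,-0.37]]
    - [[3,-132,-55],[0,0,-0.386]]

```text
time_s: 17.8
tool_pos: [0.4682, -0.0228, 0.058]
eef_rot: [0.537, 0.844, -0.0, -0.0]
force: [-0.9, 0.1, 0.8]
grip_width: 0.0142
grasp_force: 27.0
```

apply_moves:
  targets:
    - [[0,0,5],[0,0,0]]
    - [[0,0,15],[0,0,0]]
    - [[0,0,25],[0,0,0]]
    - [[0,0,30],[0,0,0]]
    - [[0,0,32],[0,0,0]]
    - [[0,0,32],[0,0,0]]
    - [[0,0,32],[0,0,0]]

```text
time_s: 18.38
tool_pos: [0.4704, -0.0231, 0.0254]
eef_rot: [0.537, 0.843, -0.0, -0.0]
force: [-0.7, 1.1, -0.5]
grip_width: 0.0143
grasp_force: 27.0
```

```bash
python3 go.py 469.5 -23 9 115; python3 - <<'E'
from h import *
snap('side','s6')
b=cv2.imread('pics/s6.png')[110:260,170:320]
cv2.imwrite('pics/p6.png',cv2.resize(b,(600,600)))
E
```

```text
shift [ 0.4 -0.8 16.4] turn [-0. -0. -0.] t 18.3833 w 0.01430883838719615 f [-0.7  1.1 -0.5] q [-0.31  0.17  2.03 -0.    0.93 -0.74]
```

View pics/p6.png

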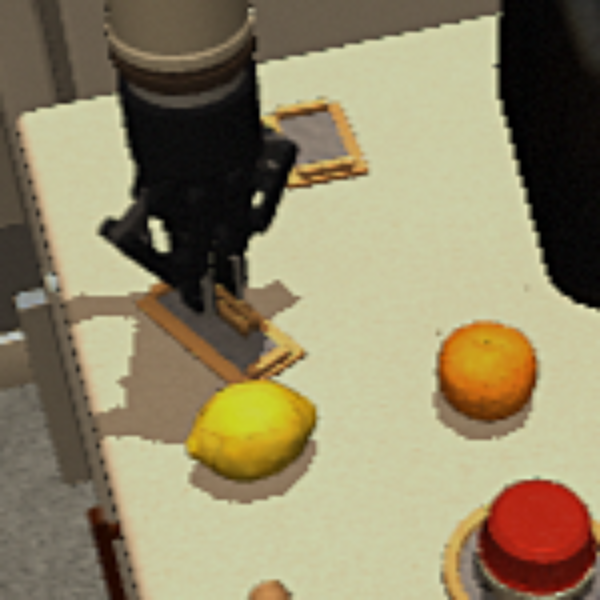

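The peg's near end, at (238,312), hangs in line above the rest. I'll lower it.

apply_moves:
  targets:
    - [[0,-0.5,4],[0,0,0]]
    - [[0,-0.5,8],[0,0,0]]
    - [[0,-0.5,12],[0,0,0]]
    - [[0,-0.5,14.5],[0,0,0]]
    - [[0,-0.5,16],[0,0,0]]
    - [[0,-0.5,16],[0,0,0]]
    - [[0,-0.5,16],[0,0,0]]

```text
time_s: 19.02
tool_pos: [0.4697, -0.0233, 0.0095]
eef_rot: [0.537, 0.843, -0.0, -0.0]
force: [0.2, -0.2, 0.1]
grip_width: 0.014
grasp_force: 27.0
```

```bash
python3 go.py 469.5 -23 8.8 115
```

```text
shift [ 0.3 -0.   0.7] turn [-0. -0. -0.] t 19.0167 w 0.014026539650084838 f [ 0.2 -0.2  0.1] q [-0.31  0.2   2.04  0.    0.9  -0.74]
```

apply_moves:
  targets:
    - [[0,0,0.6],[0,0,0]]
    - [[0,0,0.6],[0,0,0]]

```text
time_s: 19.18
tool_pos: [0.4698, -0.0233, 0.0091]
eef_rot: [0.537, 0.843, 0.0, 0.0]
force: [-0.7, -0.4, -0.6]
grip_width: 0.0141
grasp_force: 27.0
```

apply_moves:
  targets:
    - [[0,0,0],[0,0,0]]
    - [[0,0,0],[0,0,0]]
    - [[0,0,0],[0,0,0]]
    - [[0,0,0],[0,0,0]]
    - [[0,0,0],[0,0,0]]
    - [[0,0,0],[0,0,0]]
    - [[0,0,-10],[0,0,0]]
    - [[0,0,-30],[0,0,0]]
    - [[0,0,-60],[0,0,0]]
    - [[0,0,-90],[0,0,0]]
    - [[0,0,-105],[0,0,0]]
    - [[0,0,-105],[0,0,0]]
  gripper: 0

```text
time_s: 20.18
tool_pos: [0.4729, -0.0242, 0.119]
eef_rot: [0.537, 0.843, 0.001, 0.004]
force: [0.3, -0.1, 0.7]
grip_width: 0.0855
grasp_force: 0.0
```

```bash
python3 go.py 446.5 -250 40 98
```

```text
shift [-193.  -119.9   79.4] turn [0.008 0.005 0.297] t 20.1833 w 0.08551067926420401 f [ 0.3 -0.1  0.7] q [-0.31  0.01  1.99  0.    1.13 -0.74]
```

apply_moves:
  targets:
    - [[-33,-21,0],[0,0,0.05]]
    - [[-66,-41,0],[0,0,0.1]]
    - [[-99,-62,0],[0,0,0.15]]
    - [[-132,-82,0],[0,0,0.2]]
    - [[-165,-103,0],[0,0,0.25]]
    - [[-185,-115,10],[0,0,0.297]]
    - [[-192,-119,35],[0,0,0.297]]
    - [[-192,-119,60],[0,0,0.297]]
    - [[-192,-119,75],[0,0,0.297]]
    - [[-192,-119,75],[0,0,0.297]]
    - [[-192,-119,75],[0,0,0.297]]

```text
time_s: 21.1
tool_pos: [0.442, -0.2468, 0.0381]
eef_rot: [0.656, 0.754, 0.0, -0.001]
force: [-0.6, -0.2, -0.4]
grip_width: 0.0856
grasp_force: 0.0
```

```bash
python3 go.py 446.5 -250 3 98
```

```text
shift [-3.9  4.  35.1] turn [-0.002 -0.002 -0.001] t 21.1 w 0.08561426486524785 f [-0.6 -0.2 -0.4] q [-0.75  0.23  1.93 -0.    0.98 -0.89]
```

apply_moves:
  targets:
    - [[-2,2,6],[0,0,0]]
    - [[-3.5,4,15],[0,0,0]]
    - [[-3.5,4,24],[0,0,0]]
    - [[-3.5,4,30],[0,0,0]]
    - [[-3.5,4,33],[0,0,0]]
    - [[-3.5,4,34],[0,0,0]]
    - [[-3.5,4,34],[0,0,0]]
    - [[-3.5,4,34],[0,0,0]]

```text
time_s: 21.77
tool_pos: [0.4475, -0.2506, 0.0052]
eef_rot: [0.656, 0.755, 0.0, 0.0]
force: [-0.5, 0.3, -0.1]
grip_width: 0.0851
grasp_force: 0.0
```

```bash
python3 go.py 446.5 -250 3 98; python3 - <<'E'
from h import *
snap('side','s7')
b=cv2.imread('pics/s7.png')[200:320,180:300]
cv2.imwrite('pics/p7.png',cv2.resize(b,(600,600)))
E
```

```text
shift [ 0.7 -0.9  2.2] turn [ 0.     0.    -0.001] t 21.7667 w 0.08511480516065491 f [-0.5  0.3 -0.1] q [-0.75  0.31  1.92  0.    0.91 -0.89]
```

View pics/p7.png

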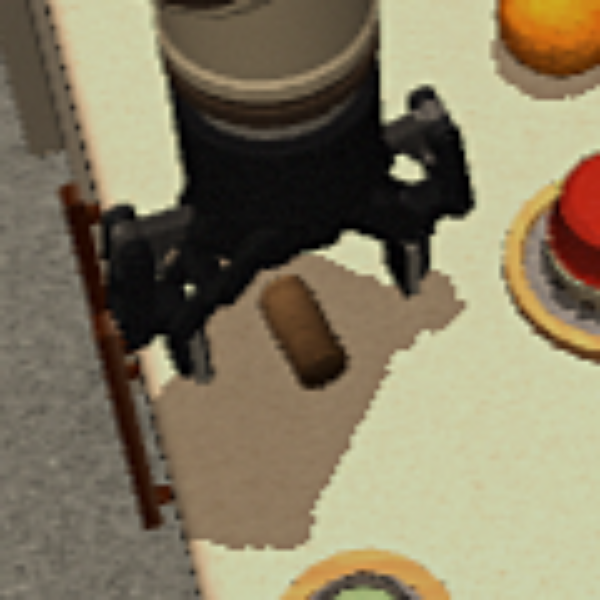

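The cork at (304,332) lies midway between the fingertips at (203,378) and (415,288), so I'll grip it.

apply_moves:
  targets:
    - [[0.5,-0.5,1.5],[0,0,0]]
    - [[0.5,-0.5,1.5],[0,0,0]]
    - [[0.5,-0.5,1.5],[0,0,0]]
    - [[0.5,-0.5,1.5],[0,0,0]]
    - [[0.5,-0.5,1.5],[0,0,0]]
    - [[0.5,-0.5,1.5],[0,0,0]]
    - [[0.5,-0.5,1.5],[0,0,0]]
    - [[0.5,-0.5,1.5],[0,0,0]]
    - [[0.5,-0.5,1.5],[0,0,0]]
    - [[0.5,-0.5,1.5],[0,0,0]]
    - [[0.5,-0.5,1.5],[0,0,0]]
    - [[0.5,-0.5,1.5],[0,0,0]]
  gripper: 1
  force: 25

```text
time_s: 22.82
tool_pos: [0.447, -0.2502, 0.0037]
eef_rot: [0.656, 0.754, -0.0, 0.0]
force: [-0.4, -0.6, 3.3]
grip_width: 0.0221
grasp_force: 26.4
```

```bash
python3 go.py 577.5 131.5 100 88.2; python3 - <<'E'
from m import *
for s in((249,146),):
  for t in(16,20): c,d,a,v=rect('side0',s,.006,t); print(c,d,a)
E
```

```text
shift [359.9 182.2 -96.4] turn [0.   0.   0.17] t 22.8167 w 0.0221348448044338 f [-0.4 -0.6  3.3] q [-0.75  0.31  1.92  0.    0.91 -0.89]
[579.61651611 133.97917175] [39.295047760009766, 52.648651123046875] 88.52459
[579.57696533 134.29109192] [40.22740173339844, 55.39955139160156] 87.46498
```

apply_moves:
  targets:
    - [[0,0,-5],[0,0,0]]
    - [[0,0,-18],[0,0,0]]
    - [[0,0,-36],[0,0,0]]
    - [[0,0,-56],[0,0,0]]
    - [[6,3,-74],[0,0,0]]
    - [[20,10,-88],[0,0,0.01]]
    - [[42,21,-96],[0,0,0.02]]
    - [[70,36,-100],[0,0,0.03]]
    - [[102,52,-100],[0,0,0.05]]
    - [[134,68,-100],[0,0,0.06]]
    - [[166,84,-100],[0,0,0.08]]
    - [[198,100,-100],[0,0,0.09]]

```text
time_s: 23.82
tool_pos: [0.5183, -0.0383, 0.1036]
eef_rot: [0.69, 0.724, -0.0, -0.0]
force: [0.6, -0.8, -0.8]
grip_width: 0.022
grasp_force: 26.0
```

```bash
python3 go.py 577.5 131.5 40 88.2
```

```text
shift [166.8  67.2  63.6] turn [-0.    -0.     0.079] t 23.8167 w 0.022024747203476944 f [ 0.6 -0.8 -0.8] q [-0.31  0.16  1.87  0.    1.12 -0.35]
```

apply_moves:
  targets:
    - [[32,13,0],[0,0,0.015]]
    - [[64,26,0],[0,0,0.03]]
    - [[94,38,0],[0,0,0.045]]
    - [[120,48,2],[0,0,0.06]]
    - [[142,57,10],[0,0,0.07]]
    - [[157,63,24],[0,0,0.079]]
    - [[165,66,40],[0,0,0.079]]
    - [[167,67,54],[0,0,0.079]]
    - [[167,67,62],[0,0,0.079]]
    - [[167,67,64],[0,0,0.079]]
    - [[167,67,64],[0,0,0.079]]

```text
time_s: 24.73
tool_pos: [0.5764, 0.1292, 0.0387]
eef_rot: [0.718, 0.696, -0.001, -0.001]
force: [-0.7, 1.0, 0.6]
grip_width: 0.0218
grasp_force: 26.0
```

```bash
python3 go.py 577.5 131.5 9.7 88.2
```

```text
shift [ 2.3  1.1 29. ] turn [-0.002  0.     0.001] t 24.7333 w 0.02175078683312498 f [-0.7  1.   0.6] q [ 0.02  0.42  1.69 -0.    1.04  0.05]
```

apply_moves:
  targets:
    - [[2,0.5,6],[0,0,0]]
    - [[2,0.5,13],[0,0,0]]
    - [[2,0.5,19],[0,0,0]]
    - [[2,0.5,24],[0,0,0]]
    - [[2,0.5,27],[0,0,0]]
    - [[2,0.5,28.5],[0,0,0]]
    - [[2,0.5,28.5],[0,0,0]]
    - [[2,0.5,28.5],[0,0,0]]
    - [[2,0.5,28.5],[0,0,0]]

```text
time_s: 25.48
tool_pos: [0.578, 0.132, 0.0113]
eef_rot: [0.718, 0.696, 0.0, 0.0]
force: [0.4, -0.9, 0.1]
grip_width: 0.022
grasp_force: 26.0
```

```bash
python3 go.py 577.5 131.5 9.7 88.2
```

```text
shift [-0.5 -0.5  1.6] turn [ 0.001 -0.     0.001] t 25.4833 w 0.022018301572308715 f [ 0.4 -0.9  0.1] q [0.02 0.47 1.69 0.   0.99 0.05]
```

apply_moves:
  targets:
    - [[-0.5,-0.5,0.7],[0,0,0]]
    - [[-0.5,-0.5,1.3],[0,0,0]]
    - [[-0.5,-0.5,1.3],[0,0,0]]
    - [[-0.5,-0.5,1.3],[0,0,0]]

```text
time_s: 25.82
tool_pos: [0.5772, 0.1315, 0.0097]
eef_rot: [0.718, 0.696, 0.0, 0.0]
force: [-0.0, 0.6, 0.2]
grip_width: 0.022
grasp_force: 26.0
```

apply_moves:
  targets:
    - [[0,0,0],[0,0,0]]
    - [[0,0,0],[0,0,0]]
    - [[0,0,0],[0,0,0]]
    - [[0,0,0],[0,0,0]]
    - [[0,0,0],[0,0,0]]
    - [[0,0,0],[0,0,0]]
    - [[0,0,-10],[0,0,0]]
    - [[0,0,-30],[0,0,0]]
    - [[0,0,-65],[0,0,0]]
    - [[0,0,-105],[0,0,0]]
    - [[0,0,-145],[0,0,0]]
    - [[0,0,-185],[0,0,0]]
  gripper: 0

```text
time_s: 26.82
tool_pos: [0.5768, 0.1315, 0.1974]
eef_rot: [0.718, 0.696, 0.0, 0.0]
force: [0.5, 0.1, 0.4]
grip_width: 0.0851
grasp_force: 0.0
```

```bash
python3 go.py 375 -90 230 90
```

```text
shift [-227.4 -195.   -32.7] turn [ 0.   -0.   -0.03] t 26.8167 w 0.08512630249263142 f [0.5 0.1 0.4] q [0.02 0.23 1.59 0.   1.33 0.05]
```

apply_moves:
  targets:
    - [[-30,-26,-30],[0,0,-0.03]]
    - [[-60,-52,-33],[0,0,-0.03]]
    - [[-90,-78,-33],[0,0,-0.03]]
    - [[-120,-104,-33],[0,0,-0.03]]
    - [[-150,-130,-33],[0,0,-0.03]]
    - [[-180,-156,-33],[0,0,-0.03]]
    - [[-210,-182,-33],[0,0,-0.03]]
    - [[-227,-195,-33],[0,0,-0.03]]
    - [[-227,-195,-33],[0,0,-0.03]]

```text
time_s: 27.57
tool_pos: [0.3736, -0.092, 0.2284]
eef_rot: [0.709, 0.705, -0.001, 0.001]
force: [0.5, 0.2, -0.3]
grip_width: 0.0854
grasp_force: 0.0
```

apply_moves:
  targets:
    - [[-458,-202,0],[0,0,1.26]]
    - [[-458,-202,0],[0,0,1.26]]
    - [[-458,-202,0],[0,0,1.26]]
    - [[-458,-202,0],[0,0,1.26]]
    - [[-458,-202,0],[0,0,1.26]]
    - [[-458,-202,0],[0,0,1.26]]
    - [[-458,-202,0],[0,0,1.26]]
    - [[-458,-202,0],[0,0,1.26]]
    - [[-458,-202,0],[0,0,1.26]]
    - [[-458,-202,0],[0,0,1.26]]
    - [[-458,-202,0],[0,0,1.26]]
    - [[-458,-202,0],[0,0,1.26]]

```text
time_s: 28.57
tool_pos: [0.1733, -0.5488, 0.2281]
eef_rot: [0.988, 0.154, 0.0, 0.0]
force: [0.4, 0.0, 1.4]
grip_width: 0.0856
grasp_force: 0.0
```

```bash
python3 - <<'E'
from m2 import *
snap('top','topF');snap('side','sideF')
print(robot.sense()['tool_pos'])
cork=np.array([[.0115*np.cos(t),j*.022,.0115+.0115*np.sin(t)] for t in th for j in(-1,1)])
up=lambda m,z:m+[0,0,z]
# predicted outlines of correctly placed things and holders, drawn on the pictures
def place(m,x,y,yaw): w=np.radians(yaw); c,s=np.cos(w),np.sin(w); return np.c_[m[:,0]*c-m[:,1]*s+x,m[:,0]*s+m[:,1]*c+y,m[:,2]]
L=[(up(cyl([(.019,0),(.019,.015)]),.005),.4335,-.381,0),(up(cyl([(.032,0),(.032,.008)]),.004),.5865,-.255,0),(up(box(.015,.072,.012),.006),.4695,-.023,25),(up(cork,.006),.5775,.1315,-1.8)]
tiles=[]
for f in('topF','sideF'):
    a=cv2.imread(f'pics/{f}.png'); 
    for m,x,y,w in L:
        P=proj(f,place(m,x,y,w)); c=proj(f,[[x,y,.005]])[0].astype(int)-20
        t=cv2.resize(a[c[1]:c[1]+40,c[0]:c[0]+40],(200,200),interpolation=cv2.INTER_CUBIC)
        h=cv2.convexHull((((P-c+.5)*5)).astype(np.int32)); t2=t.copy(); cv2.polylines(t2,[h],True,(255,0,255),1); tiles.append(t2)
cv2.imwrite('pics/final.png',np.vstack([np.hstack(tiles[:4]),np.hstack(tiles[4:])]))
for n,t,s,h,sm,mo in(('mand',(262,138),(291,203),(14,8),130,cyl([(.012,0),(.026,.01),(.0305,.025),(.026,.04),(.012,.05)])),):
    for e in('0','F'): print(n,np.round(fit({'top'+e:cmask('top'+e,t,h,sm)[0],'side'+e:cmask('side'+e,s,h,sm)[0]},mo,(.61,-.125,0),False)[0],4))
for e in('0','F'): print('lemon',stats(cmask('top'+e,(258,200),(26,7),110)[0])[0])
E
```

```text
[ 0.17129909 -0.55103819  0.22669341]
mand [ 0.6081 -0.1295  0.    ]
mand [ 0.608  -0.1295  0.    ]
lemon [257.69020045 199.03929381]
lemon [257.70394574 199.04283758]
```

View pics/final.png

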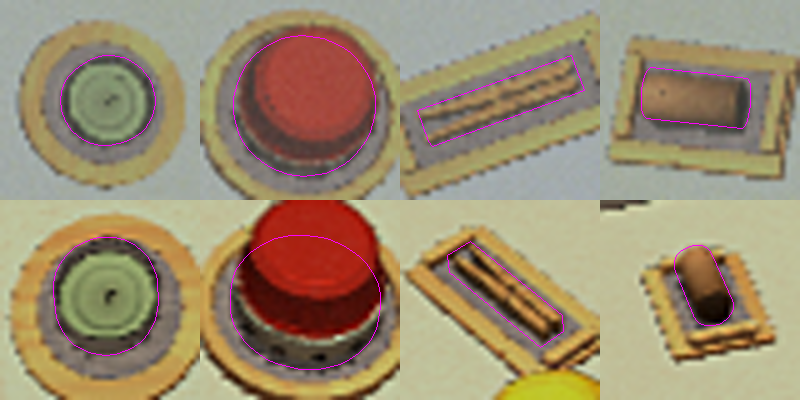

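The final picture shows all four things within about 2 mm of the predicted outlines on their felt beds, in both views. The tea light and timer are upright, and the fruit has not moved. Handing in.

```bash
python3 -c "
from h import *
print(robot.close_job())"
```

```text
the job is handed in; nothing more can be done
None
```

The tea light, timer, peg and cork are on their holders, within about 2 mm of centre in both camera views. The lemon and mandarin did not move, and I handed the job in at about 29 s; no verdict came back.

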